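Hold the amber filter in the photometer's beam

TASK

Slide the photometer's shutter fully open by its red tab, then take the amber filter by its orange grip out of the filter stand and lower it upright through the slot until the white line on it is level with the photometer's top. Finish while still holding it there in the light beam, not standing on the bottom of the well, with the shutter still open. Leave the other two filters in the stand, and do not knock any glassware over or shift it.

Things in the scene. Friction and masses are not known exactly. Their poses are not given: they have to be found in the camera images.
- reader: filter photometer fixed to the bench, white and blue box with a black deck strip, 238 (x) x 222 (y) x 100 mm high, from x = -100 to x = +138; origin on the bench directly below the slot; the green screen and three buttons are on its +x half of the top, the buttons on the +y side of the screen; the shutter slides along its +y, to the left seen from the -x side. Its top is flat around the slot apart from the shutter
- slot (a point): centre of the slot's mouth, level with the photometer's top (100 mm above the bench), axes as reader, z up. The slot is an upright well 12 mm (x) by 42 mm (y), 78 mm deep, straight sides, 2 mm wider than the filter blade both ways; its grey mouth flares over the top 5 mm to 18 mm by 48 mm. While shut the shutter covers it
- shutter (a joint): shutter travel in m: 0 closed over the slot, 0.060 fully open (slid along the photometer's +y); it starts at 0 to 0.015, slides with about 1.2 N of friction and stays where it is left. The slot is fully clear from 0.052
- shutter_grip (a point): point on the shutter's upright red tab, 27.5 mm above the photometer's top; the tab is 14 mm (photometer's x) by 18 mm (y) and rises from 4.5 mm to 38.5 mm above the photometer's top; it stands on the middle of a grey shutter plate 60 mm (x) x 54 mm (y) x 4 mm
- stand: white filter stand fixed to the bench, 70 (x) x 220 (y) x 50 mm high, origin at the centre of its underside; three slots 40 mm deep at y = -68, 0, +68 mm, one filter paddle upright in each, paddle axes parallel to the stand's
- amber: the amber filter paddle, about 70 g, origin at the centre of its foot (lower end), z up along the paddle. Black blade with amber glass, 10 mm (x) by 40 mm (y), 84 mm long from the foot; above it an orange grip 16 mm (x) x 30 mm (y) x 40 mm high, from 84 to 124 mm above the foot. It starts upright with its foot 10 mm above the bench, in any of the three slots of the stand
- amber_grip (a point): centre of the amber paddle's orange grip, 104 mm above its foot; axes as amber. Grasp it across x (16 mm)
- amber_band (a point): centre of the white line round the amber paddle's blade, 60 mm above its foot and 44 mm below the grip's centre; axes as amber
- blue_grip (a point): the same filter paddle as the amber one but with blue grip and blue glass; this point is the centre of its grip (half-way up the grip)
- green_grip (a point): the same filter paddle as the amber one but with green grip and green glass; this point is the centre of its grip (half-way up the grip)
- flask_a: clear conical flask 76 mm wide, 115 mm high, origin under its centre
- flask_b: clear conical flask 84 mm wide, 127 mm high, origin under its centre
- flask_c: clear conical flask 76 mm wide, 115 mm high, origin under its centre
- reagent: brown glass bottle 72 mm wide, 160 mm high, origin under its centre
- beaker: clear glass beaker 72 mm wide, 85 mm high, origin under its centre
- dish: closed flat glass dish 88 mm wide, 14 mm high, origin under its centre

How it is judged:
By the outcome, as a careful person would: the job done as asked, in the order asked, and still so for the second after the job is handed in, while the arm keeps its last pose, push and grip.
It also fails if it takes over 54 s, if anything falls off the work surface, if the arm or the gripper's body presses on something with over 40 N, if the wrist force passes 120 N, or if a joint passes its speed limit or range.

ROBOT

A 6-joint arm with a two-finger parallel gripper is mounted at the origin on the work surface. World frame = base frame: x ahead of the robot, y to its left, z up, the work surface at z = 0. Lengths are in m, angles in rad, forces in N, time in s.
With the tool pointing down it reaches from about 0.35 to 0.975 m from the base axis. Payload 4.9 kg.
Tool frame: the origin (TCP) lies at the very end of the fingers, on their centre line; the grasp point (between the pads) lies 19 mm behind it (pinch_z is the distance from the TCP to the grasp point, in m); z points along the fingers, y is the line along which they close (so a half turn about z gives the same grasp; the last joint's range is limited). The gripper opens to 85 mm and grips with 20 to 120 N. Pads are 22 mm wide; open, the fingers measure 114 mm over their backs; the gripper's body (76 mm by 85 mm) begins 54 mm behind the grasp point. The pads swing forward as they close: fully open they stand 13 mm farther back than shut.
Start: joints at [1.179, 0.053, 1.613, -0, 1.476, -0.119], TCP at [0.168, 0.602, 0.231] pointing down, gripper open.
Joint ranges: [-3.01, 3.01], [-1.01, 2.22], [0.06, 2.58], [-1.02, 4.17], [0.09, 2.62], [-3.14, 3.14]. Speed limits (rad/s): [2.57, 2.57, 3.14, 3.14, 3.14, 3.14].

INTERFACE

Orientations are given as a unit quaternion [w, x, y, z].
In Python, from plant import * gives the robot as it stands. The module is installed in compiled form; this text tells all that it offers.
- The arm moves only by the tool play_rows, never from a script. Its arguments are lists of equal length, an entry for each row: "linear": the shift along the world's x, y, z in m, a list of three; "turn": the turn about the world's z in degrees. A call has 1 to 8 rows; each row shifts and turns the commanded pose from where the row before left it; what a row does not reach is not made up. A row lasts 1/8 s, in which the tool goes at most 62.5 mm and 10.7 degrees, less where a joint would pass 70% of its speed; a pose out of reach is approached as far as the arm can. A call is refused whole if a number of a shift passes 0.0625 or a number of a turn 10.7, either way. A call with a gripper value outside its range is refused whole. "hand" is the finger opening in m, from 0 to 0.0854, set as the call begins (left out, the last holds). The fingers move at their own pace and stop on an object; the grip force is fixed at half the most. Time passes only in rows, so rows that do not move let the fingers close. It gives the time, the measured TCP pose, the force, the opening and the grip force at its end, in the units of the state.
- state(): the state, without advancing time (a new reading comes with each control period).
- grab_frame(name): name is "side" or "top" or "wrist"; returns the picture (400x640x3 uint8, red, green, blue); there is no depth.
- camera_info(name): a dict with "camera_matrix" (3x3 intrinsics, pixels), "origin" and "attitude" of the camera in the world; the wrist camera has in their place "mount" (4x4, takes a point from camera to tool coordinates, whose origin is the TCP and whose axes are the flange's). Camera axes: x right, y down, z forward; pixel columns grow to the right and rows downward; lengths in m; the calibration is good to about 2 mm. A picture is of the moment at which its call begins: read the wrist's pose just before it. camera_info takes no time and is no camera call.
- job_done(): hands the job in; it is judged then, once.
Trained networks look in the newest picture that a camera, given by its name, has taken for a name from the list of things; names that differ only in an ending like _2 or _b are one class to them, and where a whole thing is asked for, a point or a joint stands for the part that bears it (a point fixed in the world has none). Each returns a list of dicts, best first, with "p" (0 to 1); they miss things now and then, are a little off and sometimes report something else, mostly with a low value. They report only what shows in the picture. A call takes as long as a camera call.
- trace(camera, thing): "region" (400x640 bool, what is visible of it) and "location" ([column, row] in pixels, amid what is visible of it).
The state is a dict: "time": time; "joint_pos": joint angles; "joint_vel": joint speeds; "joint_efforts": joint torques, N m; "tool_pos": TCP position; "tool_rot": TCP orientation; "contact_force": force on the tool from outside, world axes, zero at the start; "ft_torque": the same for the moment, N m; "gripper_width": opening from 0.0 (shut) to 1.0 (fully open); "grasp_force": force on a finger pad.
Only numpy, scipy, OpenCV 4.12 (cv2) and the standard library are available. Lean on these libraries where they do the work, as an engineer would, in place of code of your own. Each camera call takes 0.05 s, during which the arm holds its last target. There are 200 camera calls.

## Working session

There is one attempt and no reset: what is moved stays moved. The work goes in short steps, Python scripts to look and compute and a tool call to move; the robot and the scene stay as the last step left them, time stands still between calls to the robot, and variables do not carry over. Pictures are saved under pics/ and viewed, at most 10 in all, crops included, and the job is handed in when it is done.

Besides the shell and the picture viewer there is one more tool, called after ">>>" as name(argument=value, ...), one argument or row to a line, values as JSON. play_rows: Moves the arm, as the interface text tells. Its arguments: {"type":"object","properties":{"linear":{"type":"array","items":{"type":"array","items":{"type":"number"}}},"turn":{"type":"array","items":{"type":"number"}},"hand":{"type":"number"}},"required":["linear","turn"]}

```bash
mkdir -p pics; cat > h.py <<'E'
from plant import *
import numpy as np, cv2
from scipy.spatial.transform import Rotation as R
def q2R(q): return R.from_quat([q[1],q[2],q[3],q[0]]).as_matrix()
def cam(name,s=None):
    c=camera_info(name); K=np.array(c["camera_matrix"])
    if "mount" in c:
        s=s or state(); T=np.eye(4);T[:3,:3]=q2R(s["tool_rot"]);T[:3,3]=s["tool_pos"]
        M=T@np.array(c["mount"]); return K,M[:3,:3],M[:3,3]
    a=np.array(c["attitude"]); A=q2R(a) if a.size==4 else a
    return K,A,np.array(c["origin"])
def proj(C,P):
    K,A,o=C; p=(np.atleast_2d(P)-o)@A@K.T; return p[:,:2]/p[:,2:]
def ray(C,px):
    K,A,o=C; d=A@np.linalg.inv(K)@np.array([px[0],px[1],1.]); return o,d/np.linalg.norm(d)
def onz(C,px,z):
    o,d=ray(C,px); return o+d*(z-o[2])/d[2]
def tri(rays):
    M=0;b=0
    for o,d in rays:
        P=np.eye(3)-np.outer(d,d); M=M+P; b=b+P@o
    X=np.linalg.solve(M,b); return X,[np.linalg.norm((np.eye(3)-np.outer(d,d))@(X-o)) for o,d in rays]
E
python3 - <<'E'
from h import *
s=state(); print(s)
for n in ("side","top","wrist"):
    print(n,camera_info(n)); f=grab_frame(n); cv2.imwrite(f"pics/{n}0.png",f[:,:,::-1])
E
```

```text
{'time': 0.0, 'joint_pos': array([ 1.17899918e+00,  5.33237954e-02,  1.61428359e+00,  8.96688050e-06,
        1.47596689e+00, -1.18996086e-01]), 'joint_vel': array([ 5.02905092e-04, -9.64509777e-05, -1.21806375e-05,  1.40344511e-03,
       -5.57294510e-04,  1.50934661e-05]), 'joint_efforts': array([ 2.65446060e-04, -3.93687379e+01, -3.70172846e+01, -6.22465927e-05,
        7.20426717e-03,  4.79014631e-06]), 'tool_pos': array([0.16815442, 0.60132224, 0.23008972]), 'tool_rot': array([-2.54625658e-04,  1.35978323e-01,  9.90711317e-01, -9.57543928e-04]), 'contact_force': array([ 0.31880474, -0.28927909, -0.31306899]), 'ft_torque': array([-0.05887788,  0.00478529, -0.00689196]), 'grasp_force': 0.0, 'gripper_width': 1.000596972948285}
side {'camera_matrix': array([[439.19932149,   0.        , 322.88841909],
       [  0.        , 439.19932149, 202.06396429],
       [  0.        ,   0.        ,   1.        ]]), 'origin': array([-0.0508385 , -0.73258458,  0.80272353]), 'attitude': array([-0.43235335,  0.81997196, -0.32825042,  0.18157156])}
top {'camera_matrix': array([[374.02247091,   0.        , 323.35012802],
       [  0.        , 374.02247091, 194.55335715],
       [  0.        ,   0.        ,   1.        ]]), 'origin': array([ 0.56893498, -0.02081817,  1.11622627]), 'attitude': array([ 0.02647842, -0.70657185,  0.70678364, -0.02262735])}
wrist {'camera_matrix': array([[323.19804083,   0.        , 321.58303723],
       [  0.        , 323.19804083, 200.76218069],
       [  0.        ,   0.        ,   1.        ]]), 'mount': array([[-5.77226119e-04, -9.47078963e-01, -3.21000162e-01,
         8.26092585e-02],
       [ 9.99999723e-01, -3.96065524e-04, -6.29658974e-04,
         9.89322959e-04],
       [ 4.69199671e-04, -3.21000437e-01,  9.47078930e-01,
        -1.43240429e-01],
       [ 0.00000000e+00,  0.00000000e+00,  0.00000000e+00,
         1.00000000e+00]])}
```

View pics/top0.png

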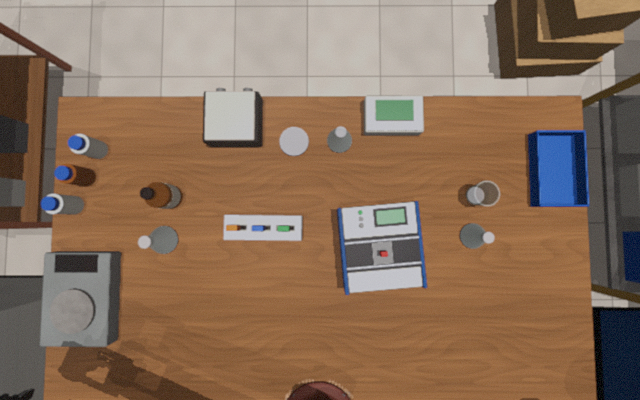

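View pics/side0.png

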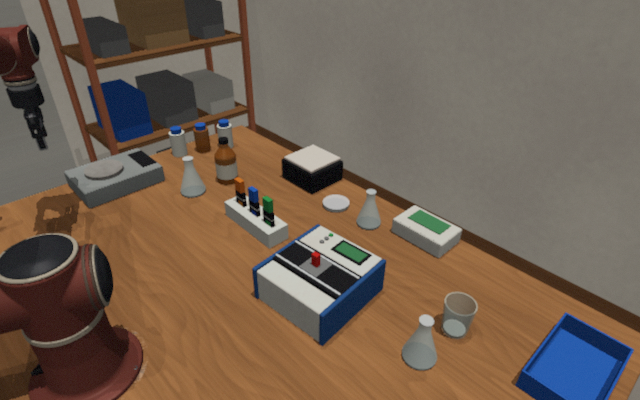

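```bash
python3 - <<'E'
from h import *
C={n:cam(n) for n in("side","top")}
for t in ["shutter_grip","amber_grip","blue_grip","green_grip","amber","reader","stand","flask_a","reagent","beaker","dish"]:
    for n in C:
        for r in trace(n,t)[:3 if "flask" in t else 1]:
            m=r["region"].astype(np.uint8); ys,xs=np.nonzero(m)
            rect=cv2.minAreaRect(np.c_[xs,ys].astype(np.float32)) if len(xs) else None
            print(t,n,round(r["p"],2),np.round(r["location"],1),m.sum(),np.round(np.hstack([rect[0],rect[1],rect[2]]),1) if rect else "")
E
```

```text
shutter_grip side 0.57 [315.9 263.2] 439 [315.3 265.7  22.   22.9  42.5]
shutter_grip top 0.69 [382.3 251.8] 460 [382.3 252.5  22.6  20.4  85.2]
amber_grip side 0.51 [240.9 193.1] 245 [239.5 192.1  28.9   9.6  82.4]
amber_grip top 0.36 [293.  137.3] 692 [293.9 140.6  28.6  29.1  56.3]
blue_grip side 0.82 [250.6 202.8] 290 [253.5 201.5  29.   11.   90. ]
green_grip side 0.7 [264.3 213.2] 327 [267. 211.  30.  12.  90.]
amber side 0.55 [240.1 190.4] 246 [239.8 192.5  27.6  10.1  86.2]
amber top 0.68 [235.1 228. ] 109 [236.  227.5  20.    5.    0. ]
reader side 0.73 [319.7 281.6] 9748 [317.3 277.4 116.5 105.   35.7]
reader top 0.58 [380.1 246.1] 7079 [381.4 247.1  87.2  83.5  84.9]
stand side 0.94 [259.8 224.5] 1520 [255.  220.7  72.2  30.7  35.5]
stand top 0.76 [265.4 224.2] 1609 [262.5 226.5  25.   77.   90. ]
flask_a side 0.68 [190.1 180.3] 623 [192.  176.5  39.   24.   90. ]
flask_a side 0.63 [369.1 215.4] 680 [368.  208.5  41.   24.   90. ]
flask_a side 0.2 [241.9 193.5] 276 [239.7 192.   28.6  10.3  85.6]
flask_a top 0.93 [338.1 141.6] 503 [339.5 140.   24.6  24.1  63.4]
flask_a top 0.81 [472.7 236.6] 554 [475.8 234.7  24.1  30.5  66. ]
flask_a top 0.64 [163.  241.5] 699 [160.  241.3  25.9  36.4  59. ]
reagent side 0.69 [316.9 280.6] 9821 [317.8 277.8 105.4 117.4  45. ]
reagent top 0.94 [160.8 194.9] 873 [160.5 196.   26.   41.   90. ]
beaker side 0.71 [335.9 201.9] 368 [334.5 203.5  17.   25.   90. ]
beaker top 0.8 [486.  195.8] 673 [482.5 193.   24.   33.   90. ]
dish side 0.59 [336.7 202.4] 391 [335.  203.5  17.   26.   90. ]
dish top 0.66 [293.3 142.3] 640 [293.6 140.8  27.7  27.7  26.6]
```

The pictures show the photometer at about (382,248) in the top view, with the red tab at (382,253). The stand is at about (262,228), its grips running orange (236), blue (258) and green (284) from left to right. Next I'll take coarse positions.

```bash
cat >> h.py <<'E'
def blob(img,lo,hi,near=None):
    h=cv2.cvtColor(img,cv2.COLOR_RGB2HSV); m=cv2.inRange(h,np.array(lo),np.array(hi))
    n,l,st,c=cv2.connectedComponentsWithStats(m)
    if n<2: return None
    i=1+(np.argmax(st[1:,4]) if near is None else np.argmin(np.linalg.norm(c[1:]-near,axis=1)+1000*(st[1:,4]<15)))
    return c[i],st[i],l==i
E
python3 - <<'E'
from h import *
I={n:cv2.imread(f"pics/{n}0.png")[:,:,::-1].copy() for n in("side","top","wrist")}
C={n:cam(n) for n in("side","top")}
for nm,lo,hi,a,b in [("tab",(0,170,120),(6,255,255),(316,259),(383,253)),("amber",(8,190,120),(18,255,255),(240,185),(232,228)),("blue",(105,150,80),(125,255,255),(253,193),(258,228)),("green",(55,150,60),(75,255,255),(268,203),(284,228))]:
    r={}
    for n,p in(("side",a),("top",b)):
        c,st,m=blob(I[n],lo,hi,p); r[n]=c; print(nm,n,np.round(c,1),st)
    X,e=tri([ray(C[n],r[n]) for n in r]); print(nm,np.round(X,4),np.round(e,4))
# reader corners on top at z=.1, stand at .05
for p in [(340,209),(416,202),(347,291),(425,286)]: print(np.round(onz(C["top"],p,.1),3))
for p in [(224,215),(301,216),(301,241),(224,240)]: print(np.round(onz(C["top"],p,.05),3))
for p in [(340,150),(475,237),(162,240)]: print("flask",np.round(onz(C["top"],p,.0),3))
for p in [(170,195),(487,193)]: print("b",np.round(onz(C["top"],p,.0),3))
E
```

```text
tab side [315.7 254.3] [312 252   8   6  32]
tab top [383. 255.] [383 255   1   1   1]
tab [ 0.4804 -0.1714  0.1341] [0.0011 0.0011]
amber side [238.5 179.6] [234 177  10   6  33]
amber top [ 73.3 177.3] [ 73 177   2   2   3]
amber [ 0.775   0.7584 -0.159 ] [0.0957 0.0957]
blue side [254.1 193.3] [249 187   9  15  74]
blue top [255.7 227.8] [253 226   8   4  16]
blue [0.5514 0.1646 0.1112] [0.0021 0.0021]
green side [267.8 203.9] [263 197  10  16  98]Traceback (most recent call last):
  File "<stdin>", line 7, in <module>
TypeError: cannot unpack non-iterable NoneType object
```

View pics/wrist0.png

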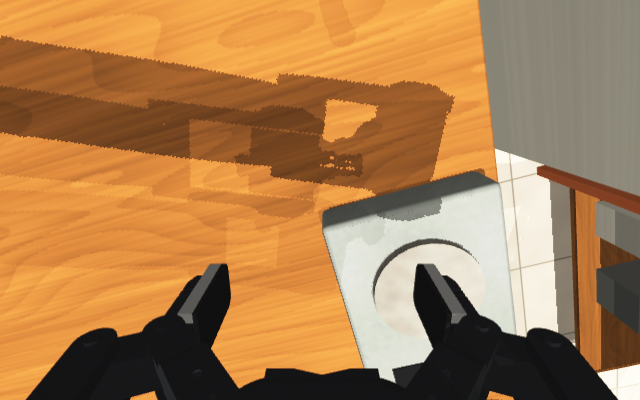

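The wrist picture shows only the balance and bare bench, with the fingers at the bottom. I'll move over the stand, turning so the fingers close along x.

>>> play_rows(
  linear=[
    [0.047,-0.046,0.008],
    [0.047,-0.046,0.008],
    [0.047,-0.046,0.008],
    [0.047,-0.046,0.008],
    [0.047,-0.046,0.008],
    [0.047,-0.046,0.007],
    [0.047,-0.046,0.007],
    [0.047,-0.046,0.006],
  ],
  turn=[-9.4,-9.4,-9.4,-9.4,-9.4,-9.4,-9.4,-9.4],
)

```text
time: 2.25
tool_pos: [0.5247, 0.2528, 0.2886]
tool_rot: [0.0, 0.714, 0.7, 0.001]
contact_force: [0.4, 0.4, -0.0]
gripper_width: 1.004
grasp_force: 0.0
```

```bash
python3 - <<'E'
from h import *
s=state(); print(s["time"],s["tool_pos"],s["tool_rot"],np.abs(s["joint_vel"]).max())
s=state(); f=grab_frame("wrist"); cv2.imwrite("pics/w1.png",f[:,:,::-1]); np.save("w1.npy",np.r_[s["tool_pos"],s["tool_rot"]])
E
```

```text
2.25 [0.52469031 0.25282715 0.2885666 ] [1.18929267e-04 7.14133957e-01 7.00008866e-01 5.13731025e-04] 0.7967839603428889
```

View pics/w1.png

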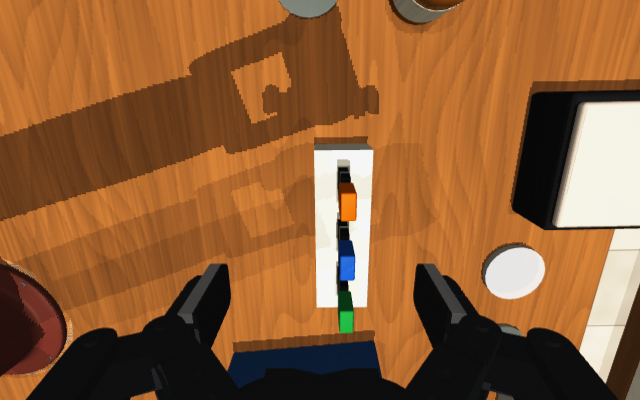

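The orange grip is at (347,203), blue at (347,262) and green at (346,315). The stand runs from (315,148) to (370,306). I'll take a settled picture here and a second one after a shift.

```bash
cat >> h.py <<'E'
def shot(tag,n="wrist"):
    s=state(); f=grab_frame(n); cv2.imwrite(f"pics/{tag}.png",f[:,:,::-1]); np.savez(f"{tag}.npz",f=f,p=s["tool_pos"],q=s["tool_rot"])
    return s,f
def load(tag):
    d=np.load(f"{tag}.npz"); return d["f"],cam("wrist",{"tool_pos":d["p"],"tool_rot":d["q"]}),d
def topface(img,lo,hi,vmin,near):
    """bright (lit, upper) face of a coloured block"""
    h=cv2.cvtColor(img,cv2.COLOR_RGB2HSV); m=cv2.inRange(h,np.array(lo),np.array(hi)); m[h[:,:,2]<vmin]=0
    n,l,st,c=cv2.connectedComponentsWithStats(m)
    i=1+np.argmin(np.linalg.norm(c[1:]-near,axis=1)+1000*(st[1:,4]<30))
    return cv2.minAreaRect(np.argwhere(l==i)[:,::-1].astype(np.float32)),st[i],np.median(h[l==i],axis=0)
E
python3 - <<'E'
from h import *
s,f=shot("w2"); print(s["time"],s["tool_pos"],np.abs(s["joint_vel"]).max())
h=cv2.cvtColor(f,cv2.COLOR_RGB2HSV)
for r in range(150,345,3): print(r,[tuple(int(x) for x in h[r,c]) for c in (341,346,351)])
E
```

```text
2.3 [0.52941831 0.24747855 0.28903046] 0.09114916359708497
150 [(0, 0, 246), (0, 0, 246), (0, 0, 246)]
153 [(24, 17, 214), (0, 0, 246), (0, 0, 246)]
156 [(24, 38, 188), (0, 0, 246), (0, 0, 246)]
159 [(23, 38, 188), (90, 1, 246), (0, 0, 246)]
162 [(30, 15, 17), (0, 0, 245), (30, 1, 246)]
165 [(60, 28, 9), (0, 0, 244), (30, 2, 246)]
168 [(0, 0, 9), (30, 2, 245), (30, 1, 246)]
171 [(90, 21, 12), (30, 1, 243), (30, 2, 246)]
174 [(0, 0, 16), (24, 20, 240), (24, 17, 242)]
177 [(11, 246, 86), (12, 158, 123), (24, 17, 242)]
180 [(12, 255, 91), (11, 252, 92), (25, 18, 242)]
183 [(11, 255, 93), (11, 255, 92), (25, 19, 242)]
186 [(11, 255, 124), (11, 255, 132), (25, 23, 239)]
189 [(15, 229, 247), (15, 231, 247), (15, 111, 180)]
192 [(16, 231, 247), (15, 232, 247), (14, 110, 179)]
195 [(15, 231, 247), (15, 233, 246), (13, 82, 183)]
198 [(15, 233, 247), (15, 234, 246), (14, 44, 214)]
201 [(15, 235, 246), (15, 236, 245), (15, 39, 224)]
204 [(15, 236, 246), (15, 241, 244), (9, 29, 225)]
207 [(15, 238, 245), (15, 244, 244), (11, 29, 223)]
210 [(15, 241, 244), (15, 248, 243), (11, 28, 222)]
213 [(15,
[... 1529 characters left out ...]
 191, 190)]
306 [(67, 211, 145), (67, 212, 148), (14, 191, 187)]
309 [(67, 205, 194), (67, 206, 192), (14, 192, 186)]
312 [(67, 206, 192), (67, 206, 189), (14, 192, 190)]
315 [(67, 207, 191), (67, 208, 189), (14, 190, 187)]
318 [(66, 208, 190), (67, 209, 188), (14, 192, 186)]
321 [(67, 210, 188), (67, 209, 187), (14, 191, 187)]
324 [(67, 209, 188), (67, 210, 186), (14, 191, 187)]
327 [(49, 160, 147), (47, 157, 151), (14, 190, 130)]
330 [(13, 189, 104), (13, 191, 115), (13, 189, 104)]
333 [(13, 188, 103), (13, 191, 115), (13, 191, 103)]
336 [(13, 191, 103), (13, 190, 114), (13, 191, 103)]
339 [(115, 110, 44), (109, 155, 46), (108, 209, 50)]
342 [(108, 199, 50), (108, 198, 49), (108, 208, 49)]
```

>>> play_rows(
  linear=[
    [0.0,-0.04,0.0],
    [0.0,-0.02,0.0],
    [0.0,0.0,0.0],
  ],
  turn=[0,0,0],
)

```text
time: 2.72
tool_pos: [0.5231, 0.1941, 0.288]
tool_rot: [-0.0, 0.713, 0.702, 0.0]
contact_force: [0.3, -0.1, -0.4]
gripper_width: 1.0
grasp_force: 0.0
```

```bash
python3 - <<'E'
from h import *
s,f=shot("w3"); print(s["time"],s["tool_pos"],np.abs(s["joint_vel"]).max())
E
```

```text
2.725 [0.52314668 0.19413969 0.2880204 ] 0.028978050648930723
```

```bash
cat > st.py <<'E'
from h import *
L={"amber":((13,215,225),(18,255,255)),"blue":((106,190,180),(113,235,255)),"green":((62,190,165),(70,230,220))}
P={}
import sys
for k,(lo,hi) in L.items():
    rr=[]
    for t in sys.argv[1:]:
        f,C,d=load(t); h=cv2.cvtColor(f,cv2.COLOR_RGB2HSV); m=cv2.inRange(h,np.array(lo),np.array(hi))
        n,l,st,c=cv2.connectedComponentsWithStats(m); i=1+np.argmax(st[1:,4]); 
        rect=cv2.minAreaRect(np.argwhere(l==i)[:,::-1].astype(np.float32)); px=np.array(rect[0])+.0
        print(k,t,st[i],np.round(px,1),"z=.134:",np.round(onz(C,px,.134),4)); rr.append(ray(C,px))
    if len(rr)>1: X,e=tri(rr); print(" tri",np.round(X,4),np.round(e,4))
E
python3 st.py w2 w3
```

```text
amber w2 [336 188  15  27 386] [343. 201.] z=.134: [0.5508 0.2283 0.134 ]
amber w3 [349 157  10   6  23] [353.5 159.5] z=.134: [0.5535 0.217  0.134 ]
 tri [0.5578 0.2034 0.0641] [0.0025 0.0025]
blue w2 [336 251  14  24 323] [342.5 262.5] z=.134: [0.5496 0.1604 0.134 ]
blue w3 [342 204  15  26 357] [349.  216.5] z=.134: [0.5499 0.1601 0.134 ]
 tri [0.5499 0.1596 0.1326] [0.0002 0.0002]
green w2 [337 307  12  20 240] [342.5 316.5] z=.134: [0.549  0.0925 0.134 ]
green w3 [341 266  13  22 226] [347.  276.5] z=.134: [0.5486 0.0922 0.134 ]
 tri [0.5489 0.0909 0.132 ] [0.0002 0.0002]
```

>>> play_rows(
  linear=[
    [-0.007,-0.057,0],
    [-0.007,-0.057,0],
    [-0.007,-0.057,0],
    [-0.007,-0.057,0],
    [-0.007,-0.057,0],
    [-0.007,-0.04,0],
    [0,0,0],
    [0,0,0],
  ],
  turn=[1,1,1,1,1,0,0,0],
)

```text
time: 3.78
tool_pos: [0.4818, -0.1294, 0.288]
tool_rot: [-0.0, 0.68, 0.733, 0.0]
contact_force: [-0.2, 0.0, -0.4]
gripper_width: 0.998
grasp_force: 0.0
```

```bash
python3 - <<'E'
from h import *
s,f=shot("w4"); print(s["time"],s["tool_pos"],s["tool_rot"],np.abs(s["joint_vel"]).max())
E
```

```text
3.775 [ 0.48180997 -0.12938482  0.28795142] [-1.87815509e-04  6.80430643e-01  7.32812361e-01  3.83546678e-04] 0.016072916307635677
```

View pics/w4.png

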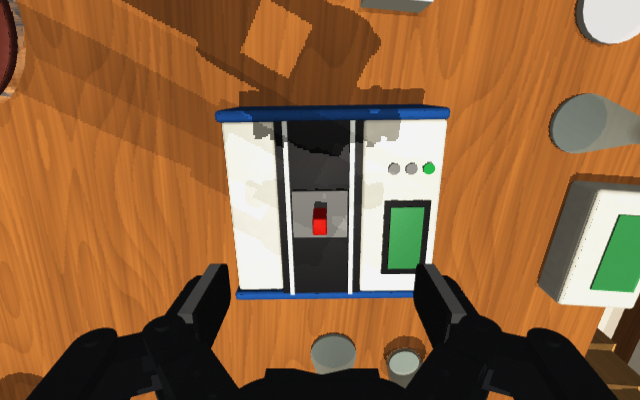

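The picture shows the photometer's top, with the tab's lit face at about (320,227), the plate from (292,190) to (348,238), and deck edges along columns of about 288 and 352. I'll fit the yaw and tab position.

```bash
cat > rd.py <<'E'
from h import *
import sys
rr=[]
for t in sys.argv[1:]:
    f,C,d=load(t); h=cv2.cvtColor(f,cv2.COLOR_RGB2HSV)
    m=((h[:,:,0]<8)|(h[:,:,0]>174))&(h[:,:,1]>180)&(h[:,:,2]>170); m[:140]=0;m[:,:220]=0;m[:,420:]=0
    n,l,st,c=cv2.connectedComponentsWithStats(m.astype(np.uint8)); i=1+np.argmax(st[1:,4])
    rect=cv2.minAreaRect(np.argwhere(l==i)[:,::-1].astype(np.float32)); px=np.array(rect[0])
    print(t,st[i],rect,"z=.1385",np.round(onz(C,px,.1385),4)); rr.append(ray(C,px))
    # lines: long edges near the image's vertical, on the top plane
    g=cv2.cvtColor(f,cv2.COLOR_RGB2GRAY); seg=cv2.createLineSegmentDetector().detect(g)[0][:,0]
    for s in seg:
        if np.hypot(s[2]-s[0],s[3]-s[1])>45 and 210<s[0]<460 and 90<s[1]<310:
            a,b=onz(C,s[:2],.1),onz(C,s[2:],.1); v=b-a
            print("  seg",np.round(s),np.round(a[:2],4),np.round(b[:2],4),"deg",round(np.degrees(np.arctan2(v[1],v[0]))%180,2))
if len(rr)>1: print(tri(rr))
E
python3 rd.py w4
```

```text
w4 [313 219  13  16 199] ((319.0, 226.5), (15.0, 12.0), 90.0) z=.1385 [ 0.4827 -0.1718  0.1385]
  seg [281. 121. 290. 294.] [ 0.4376 -0.0766] [ 0.455  -0.2788] deg 94.9
  seg [431. 200. 424. 263.] [ 0.6021 -0.1489] [ 0.6087 -0.2254] deg 94.94
  seg [350. 118. 347. 293.] [ 0.506  -0.0692] [ 0.5235 -0.2722] deg 94.95
  seg [364. 119. 359. 289.] [ 0.52   -0.0695] [ 0.5369 -0.266 ] deg 94.93
  seg [380. 272. 384. 201.] [ 0.5593 -0.2406] [ 0.5515 -0.1529] deg 95.03
  seg [294. 294. 287. 142.] [ 0.4603 -0.2787] [ 0.4444 -0.0974] deg 95.02
  seg [352. 293. 355. 143.] [ 0.5289 -0.2717] [ 0.5133 -0.0935] deg 95.0
  seg [283. 286. 276. 179.] [ 0.446  -0.2676] [ 0.4343 -0.1375] deg 95.15
  seg [362. 290. 412. 290.] [ 0.5405 -0.2667] [ 0.5999 -0.2616] deg 4.87
  seg [447. 119. 366. 120.] [ 0.6025 -0.0629] [ 0.5219 -0.0701] deg 5.08
  seg [271. 121. 223. 123.] [ 0.4274 -0.0782] [ 0.38   -0.0828] deg 5.51
  seg [226. 172. 239. 282.] [ 0.3823 -0.1332] [ 0.3941 -0.2662] deg 95.06
  seg [423. 263. 451. 312.] [ 0.6064 -0.2248] [ 0.6529 -0.2905] deg 125.3
  seg [229. 305. 211. 347.] [ 0.3818 -0.2998] [
[... 203 characters left out ...]
[ 0.5104 -0.1442] [ 0.4518 -0.1495] deg 5.21
  seg [293. 237. 346. 237.] [ 0.4555 -0.2032] [ 0.5144 -0.1987] deg 4.38
  seg [417. 270. 424. 208.] [ 0.6017 -0.2342] [ 0.5966 -0.158 ] deg 93.85
  seg [241. 106. 423. 103.] [ 0.3976 -0.0655] [ 0.5763 -0.0499] deg 5.0
  seg [411. 297. 237. 299.] [ 0.6002 -0.2723] [ 0.3916 -0.2906] deg 5.03
  seg [287. 292. 237. 293.] [ 0.4514 -0.2761] [ 0.3917 -0.2814] deg 5.09
  seg [344. 292. 297. 293.] [ 0.5199 -0.2707] [ 0.4633 -0.2758] deg 5.12
  seg [446. 109. 398. 108.] [ 0.5995 -0.0538] [ 0.5525 -0.0564] deg 3.24
  seg [368. 109. 249. 110.] [ 0.523  -0.0588] [ 0.4062 -0.0689] deg 4.9
  seg [289. 120. 348. 118.] [ 0.446  -0.0752] [ 0.5043 -0.0696] deg 5.43
```

>>> play_rows(
  linear=[
    [0,-0.02,-0.04],
    [0.001,-0.018,-0.04],
    [0,0,0],
    [0,0,0],
  ],
  turn=[0.7,0,0,0],
)

```text
time: 4.32
tool_pos: [0.4833, -0.1677, 0.2094]
tool_rot: [0.001, 0.676, 0.737, 0.0]
contact_force: [-0.0, -0.1, 1.1]
gripper_width: 1.001
grasp_force: 0.0
```

```bash
python3 - <<'E'
from h import *
s,f=shot("w5"); q=s["tool_rot"]; print(s["time"],s["tool_pos"],2*np.degrees(np.arctan2(q[2],q[1])),np.abs(s["joint_vel"]).max())
E
python3 rd.py w4 w5 | grep -v seg
```

```text
4.325 [ 0.48330305 -0.16766789  0.20941692] 94.96006776369897 0.023786703072513477
w4 [313 219  13  16 199] ((319.0, 226.5), (15.0, 12.0), 90.0) z=.1385 [ 0.4827 -0.1718  0.1385]
w5 [312 214  18  18 283] ((320.5, 222.5), (17.0, 17.0), 90.0) z=.1385 [ 0.4834 -0.1733  0.1385]
(array([ 0.48417419, -0.18858186,  0.10045568]), [np.float64(0.0006992189267704059), np.float64(0.0006992189267703771)])
```

```bash
python3 - <<'E'
from h import *
for t,(r0,r1,c) in {"w4":(200,246,320),"w5":(185,255,321)}.items():
    f,C,d=load(t)
    print(t,"col",[(r,*map(int,f[r,c])) for r in range(r0,r1,2)])
    r=226; print(t,"row",[(c,*map(int,f[r,c])) for c in range(304,340,2)])
f,C,d=load("w5"); cv2.imwrite("pics/c5.png",cv2.resize(f[150:300,240:400],None,fx=4,fy=4,interpolation=cv2.INTER_NEAREST)[:,:,::-1])
E
```

```text
w4 col [(200, 137, 133, 127), (202, 48, 47, 45), (204, 48, 47, 45), (206, 47, 46, 44), (208, 74, 13, 11), (210, 78, 6, 3), (212, 78, 5, 3), (214, 78, 6, 4), (216, 79, 7, 4), (218, 107, 7, 3), (220, 220, 34, 24), (222, 240, 40, 27), (224, 239, 38, 25), (226, 238, 35, 24), (228, 238, 33, 22), (230, 229, 29, 20), (232, 223, 25, 15), (234, 195, 39, 32), (236, 149, 145, 137), (238, 45, 43, 42), (240, 42, 41, 40), (242, 42, 39, 39), (244, 41, 40, 39)]
w4 row [(304, 133, 129, 123), (306, 132, 129, 122), (308, 133, 129, 123), (310, 133, 130, 123), (312, 116, 98, 92), (314, 236, 33, 22), (316, 239, 35, 24), (318, 239, 35, 24), (320, 238, 35, 24), (322, 238, 34, 23), (324, 240, 36, 23), (326, 154, 36, 31), (328, 132, 129, 123), (330, 132, 129, 123), (332, 132, 128, 122), (334, 136, 132, 126), (336, 136, 132, 126), (338, 163, 160, 151)]
w5 col [(185, 61, 61, 57), (187, 61, 61, 57), (189, 61, 60, 56), (191, 61, 60, 57), (193, 62, 61, 58), (195, 65, 49, 46), (197, 79, 5, 3), (199, 80, 7, 4), (201, 81, 7, 3), (203, 81, 7, 4), (205, 81, 5, 3), (207, 81, 5, 3), (209, 95, 8, 4), (211, 118, 10, 5), (213, 97, 8, 3), (215, 210, 31, 22), (217, 229, 35, 24), (219, 228, 34, 24), (221, 238, 35, 22), (223, 230, 32, 21), (225, 226, 29, 19), (227, 225, 29, 18), (229, 223, 26, 16), (231, 201, 17, 8), (233, 130, 126, 120), (235, 80, 77, 73), (237, 39, 39, 37), (239, 42, 40, 39), (241, 41, 39, 38), (243, 40, 39, 38), (245, 38, 37, 35), (247, 38, 37, 36), (249, 36, 34, 34), (251, 36, 35, 35), (253, 34, 33, 33)]
w5 row [(304, 131, 127, 121), (306, 131, 128, 122), (308, 131, 127, 121), (310, 131, 128, 121), (312, 202, 20, 11), (314, 225, 30, 20), (316, 225, 29, 19), (318, 225, 29, 20), (320, 225, 30, 20), (322, 225, 29, 18), (324, 225, 29, 19), (326, 224, 28, 18), (328, 201, 19, 10), (330, 120, 89, 85), (332, 131, 128, 122), (334, 130, 128, 121), (336, 131, 128, 121), (338, 131, 128, 122)]
```

View pics/c5.png

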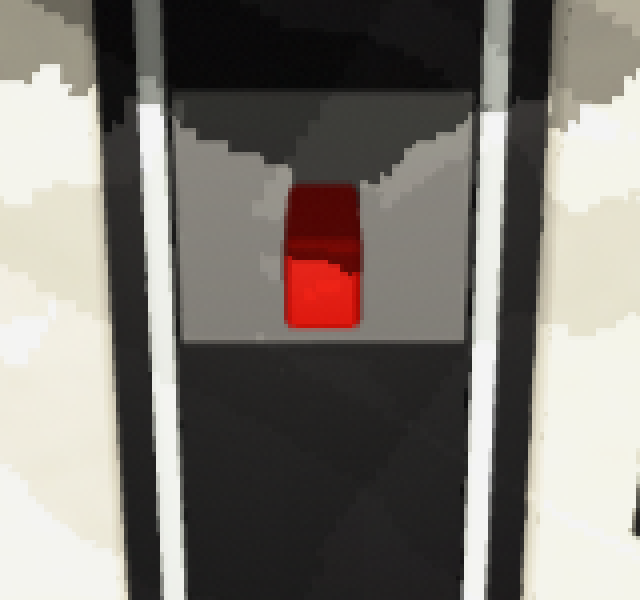

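The crop shows the tab's top face over rows 209–232 and columns 311–330, partly in shadow, so I take its centre as (321,220.5).

```bash
python3 - <<'E'
from h import *
C4=load("w4")[1];C5=load("w5")[1]
print(tri([ray(C4,(319.5,226)),ray(C5,(320.8,220.7))]), onz(C4,(319.5,226),.1385),onz(C5,(320.8,220.7),.1385))
print("plate",[np.round(onz(C5,p,.104),4) for p in [(283,172.5),(357,172.5),(285.5,235.5),(356,235.5)]])
E
```

```text
(array([ 0.48393279, -0.17961441,  0.11917082]), [np.float64(0.00028914503537444316), np.float64(0.000289145035374442)]) [ 0.48319916 -0.17120502  0.1385    ] [ 0.48352303 -0.17187035  0.1385    ]
plate [array([ 0.4515, -0.1476,  0.104 ]), array([ 0.5097, -0.1427,  0.104 ]), array([ 0.4562, -0.2019,  0.104 ]), array([ 0.5154, -0.1969,  0.104 ])]
```

>>> play_rows(
  linear=[
    [0,-0.002,-0.04],
    [0,-0.002,-0.035],
    [0,0,-0.015],
    [0,0,0],
    [0,0,0],
  ],
  turn=[0,0,0,0,0],
)

```text
time: 5.0
tool_pos: [0.4838, -0.173, 0.1202]
tool_rot: [0.002, 0.676, 0.737, 0.0]
contact_force: [0.4, 0.4, -0.6]
gripper_width: 0.998
grasp_force: 0.0
```

>>> play_rows(
  linear=[
    [0,0.001,-0.008],
    [0,0,0],
    [0,0,0],
  ],
  turn=[0,0,0],
)

```text
time: 5.38
tool_pos: [0.4824, -0.1716, 0.1101]
tool_rot: [0.0, 0.676, 0.736, 0.0]
contact_force: [0.5, 1.1, -0.3]
gripper_width: 1.0
grasp_force: 0.0
```

>>> play_rows(
  linear=[
    [0,0,0],
    [0,0,0],
    [0,0,0],
    [0,0,0],
    [0,0,0],
    [0,0,0],
  ],
  turn=[0,0,0,0,0,0],
  hand=0.008,
)

```text
time: 6.12
tool_pos: [0.4827, -0.1716, 0.1102]
tool_rot: [0.0, 0.676, 0.737, 0.0]
contact_force: [1.9, 1.1, 0.4]
gripper_width: 0.155
grasp_force: 59.8
```

>>> play_rows(
  linear=[
    [-0.0009,0.01,0],
    [-0.0013,0.015,0],
    [-0.0013,0.015,0],
    [-0.0009,0.01,0],
    [-0.0004,0.005,0],
    [0,0,0],
    [0,0,0],
  ],
  turn=[0,0,0,0,0,0,0],
)

```text
time: 7.0
tool_pos: [0.4778, -0.1165, 0.1101]
tool_rot: [-0.0, 0.676, 0.736, 0.0]
contact_force: [4.3, 1.8, 0.7]
gripper_width: 0.149
grasp_force: 60.0
```

>>> play_rows(
  linear=[
    [-0.0002,0.002,0],
    [-0.0002,0.002,0],
    [0,0,0],
    [0,0,0],
  ],
  turn=[0,0,0,0],
)

```text
time: 7.5
tool_pos: [0.4775, -0.1129, 0.1102]
tool_rot: [0.0, 0.676, 0.736, 0.0]
contact_force: [5.3, -0.5, 1.0]
gripper_width: 0.153
grasp_force: 59.8
```

>>> play_rows(
  linear=[
    [-0.0001,0.0015,0],
    [-0.0001,0.0015,0],
    [0,0,0],
  ],
  turn=[0,0,0],
)

```text
time: 7.88
tool_pos: [0.4775, -0.1127, 0.1102]
tool_rot: [0.003, 0.676, 0.736, -0.002]
contact_force: [6.3, -11.1, -3.1]
gripper_width: 0.151
grasp_force: 59.4
```

>>> play_rows(
  linear=[
    [0.0001,-0.002,0],
    [0,0,0],
    [0,0,0],
  ],
  turn=[0,0,0],
)

```text
time: 8.25
tool_pos: [0.4775, -0.1128, 0.1102]
tool_rot: [0.001, 0.677, 0.736, -0.001]
contact_force: [5.8, -3.6, -0.8]
gripper_width: 0.149
grasp_force: 59.7
```

>>> play_rows(
  linear=[
    [0,0,0],
    [0,0,0],
    [0,0,0],
    [0,0,0.03],
    [0.002,-0.025,0.06],
    [0.003,-0.03,0.03],
    [0,0,0],
    [0,0,0],
  ],
  turn=[0,0,0,0,0,0,0,0],
  hand=0.085,
)

```text
time: 9.25
tool_pos: [0.4812, -0.1649, 0.2261]
tool_rot: [-0.001, 0.676, 0.736, -0.0]
contact_force: [-0.4, 0.9, -0.1]
gripper_width: 0.992
grasp_force: 0.0
```

```bash
python3 - <<'E'
from h import *
s,f=shot("w6"); q=s["tool_rot"]; print(s["time"],s["tool_pos"],2*np.degrees(np.arctan2(q[2],q[1])),np.abs(s["joint_vel"]).max())
cv2.imwrite("pics/c6.png",cv2.resize(f[120:300,230:410],None,fx=3.3,fy=3.3,interpolation=cv2.INTER_NEAREST)[:,:,::-1])
C=cam("wrist",s); print(proj(C,[[.4827,-.1725,.1]]))
E
```

```text
9.25 [ 0.48124436 -0.16491532  0.22614988] 94.86354308827882 0.02528400756298152
[[322.46274715 200.81703245]]
```

View pics/c6.png

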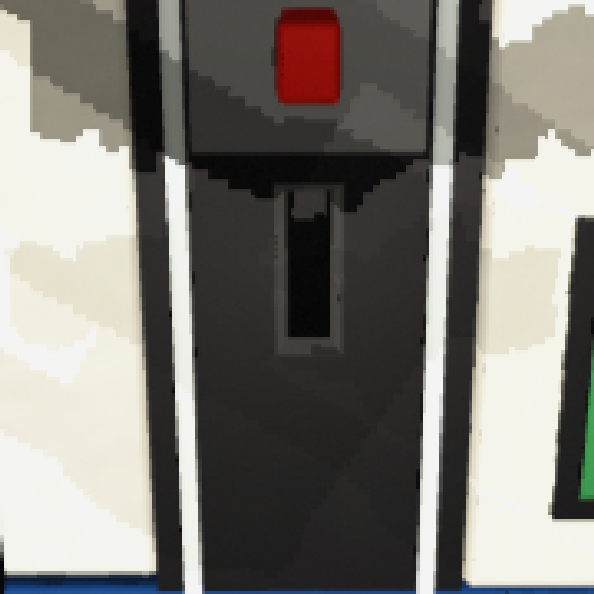

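The slot is clear, with its mouth at crop columns 274–343 and rows 184–355, which puts the centre at about (323.5,201.7) in the full picture. The tab is beyond it at the +y end.

```bash
python3 - <<'E'
from h import *
f,C,d=load("w6"); 
for p in [(274,184),(343,184),(274,355),(343,355),(308.5,269.5)]:
    print(np.round(onz(C,(230+p[0]/3.3-.35,120+p[1]/3.3-.35),.1),4))
E
```

```text
[ 0.4724 -0.1503  0.1   ]
[ 0.4902 -0.1488  0.1   ]
[ 0.476  -0.1984  0.1   ]
[ 0.4949 -0.1968  0.1   ]
[ 0.4833 -0.1729  0.1   ]
```

>>> play_rows(
  linear=[
    [0.0087,0.05,0],
    [0.0087,0.056,0],
    [0.0087,0.056,0],
    [0.0087,0.056,0],
    [0.0087,0.056,0],
    [0.0087,0.056,0],
    [0.0087,0.043,0],
    [0.0085,0.02,0],
  ],
  turn=[-0.8,-0.8,-0.8,-0.8,-0.8,-0.8,-0.8,0],
)

```text
time: 10.3
tool_pos: [0.5498, 0.2299, 0.2253]
tool_rot: [-0.001, 0.71, 0.704, -0.002]
contact_force: [0.1, 0.4, -0.1]
gripper_width: 0.997
grasp_force: 0.0
```

>>> play_rows(
  linear=[
    [0,0,0],
    [0,0,0],
  ],
  turn=[0,0],
)

```text
time: 10.55
tool_pos: [0.551, 0.2264, 0.2269]
tool_rot: [-0.0, 0.712, 0.702, -0.001]
contact_force: [-0.7, 0.5, -0.7]
gripper_width: 0.998
grasp_force: 0.0
```

```bash
python3 - <<'E'
from h import *
s,f=shot("w7"); q=s["tool_rot"]; print(s["time"],s["tool_pos"],2*np.degrees(np.arctan2(q[2],q[1])),np.abs(s["joint_vel"]).max())
C=cam("wrist",s); h=cv2.cvtColor(f,cv2.COLOR_RGB2HSV); p=proj(C,[[.5507,.2282,.134]])[0]; print(p)
m=cv2.inRange(h,np.array((8,215,60)),np.array((18,255,255))); r0=int(p[1]); 
c=int(p[0]); print([(r,*map(int,f[r,c])) for r in range(r0-44,r0+40,2)]); r=r0+5; print([(x,*map(int,f[r,x])) for x in range(c-24,c+24,2)])
E
```

```text
10.55 [0.551034   0.22636741 0.22688073] 89.23037149414544 0.010864784856789843
[320.99320333 202.65108318]
[(158, 9, 9, 10), (160, 106, 102, 89), (162, 9, 9, 9), (164, 10, 9, 9), (166, 12, 12, 12), (168, 14, 14, 14), (170, 15, 15, 15), (172, 65, 28, 7), (174, 100, 39, 1), (176, 100, 39, 1), (178, 100, 38, 0), (180, 100, 37, 0), (182, 101, 38, 1), (184, 127, 48, 0), (186, 151, 61, 0), (188, 152, 61, 1), (190, 152, 60, 0), (192, 152, 60, 0), (194, 121, 47, 1), (196, 121, 47, 0), (198, 120, 47, 0), (200, 250, 143, 21), (202, 250, 141, 20), (204, 250, 141, 23), (206, 249, 140, 20), (208, 249, 138, 18), (210, 249, 136, 17), (212, 249, 136, 16), (214, 248, 135, 15), (216, 248, 134, 13), (218, 248, 133, 8), (220, 125, 48, 4), (222, 8, 9, 9), (224, 8, 8, 7), (226, 61, 60, 51), (228, 51, 49, 43), (230, 11, 10, 10), (232, 9, 9, 9), (234, 9, 9, 10), (236, 9, 9, 9), (238, 14, 13, 13), (240, 12, 12, 13)]
[(296, 245, 243, 229), (298, 245, 243, 229), (300, 246, 243, 230), (302, 245, 243, 229), (304, 246, 243, 229), (306, 245, 243, 229), (308, 246, 243, 229), (310, 245, 243, 229), (312, 228, 102, 0), (314, 249, 137, 18), (316, 249, 138, 19), (318, 249, 139, 18), (320, 249, 140, 20), (322, 249, 138, 19), (324, 249, 138, 17), (326, 249, 136, 16), (328, 249, 137, 17), (330, 227, 96, 0), (332, 244, 240, 225), (334, 246, 243, 229), (336, 245, 243, 229), (338, 245, 243, 230), (340, 245, 242, 229), (342, 245, 242, 229)]
```

>>> play_rows(
  linear=[
    [0,0.002,-0.04],
    [0,0,-0.04],
    [0,0,-0.03],
    [0,0,-0.012],
    [0,0,0],
    [0,0,0],
  ],
  turn=[0,0,0,0,0,0],
)

```text
time: 11.35
tool_pos: [0.5526, 0.2294, 0.1076]
tool_rot: [0.001, 0.712, 0.702, 0.001]
contact_force: [-0.5, 0.6, 0.7]
gripper_width: 0.998
grasp_force: 0.0
```

>>> play_rows(
  linear=[
    [-0.0015,-0.0005,-0.0125],
    [0,0,0],
    [0,0,0],
  ],
  turn=[0,0,0],
)

```text
time: 11.72
tool_pos: [0.5498, 0.2289, 0.0931]
tool_rot: [-0.0, 0.712, 0.703, -0.0]
contact_force: [0.9, 0.4, -0.3]
gripper_width: 0.996
grasp_force: 0.0
```

```bash
python3 - <<'E'
from h import *
s,f=shot("w8"); print(s["time"],s["tool_pos"],s["contact_force"])
E
```

```text
11.725 [0.54984839 0.22891605 0.0930534 ] [ 0.85881174  0.39394317 -0.27633246]
```

>>> play_rows(
  linear=[
    [0.0005,0,0],
    [0,0,0],
    [0,0,0],
    [0,0,0],
    [0,0,0],
    [0,0,0],
  ],
  turn=[0,0,0,0,0,0],
  hand=0.008,
)

```text
time: 12.52
tool_pos: [0.5505, 0.2289, 0.0933]
tool_rot: [0.0, 0.712, 0.703, 0.0]
contact_force: [0.7, -0.5, 1.7]
gripper_width: 0.182
grasp_force: 58.5
```

>>> play_rows(
  linear=[
    [0,0,0.015],
    [0,0,0.02],
    [0,0,0.03],
    [0,0,0.035],
    [0,0,0.035],
    [0,0,0.03],
    [0,0,0.015],
    [0,0,0],
  ],
  turn=[0,0,0,0,0,0,0,0],
)

```text
time: 13.52
tool_pos: [0.551, 0.2291, 0.2751]
tool_rot: [0.001, 0.712, 0.703, 0.001]
contact_force: [1.0, -0.6, -0.5]
gripper_width: 0.182
grasp_force: 58.8
```

>>> play_rows(
  linear=[
    [-0.0067,-0.03,0],
    [-0.0067,-0.05,0],
    [-0.0067,-0.056,0],
    [-0.0067,-0.056,0],
    [-0.0067,-0.056,0],
    [-0.0067,-0.056,0],
    [-0.0067,-0.05,0],
    [-0.0067,-0.03,0],
  ],
  turn=[0.7,0.7,0.7,0.7,0.7,0.7,0.7,0.8],
)

```text
time: 14.52
tool_pos: [0.4955, -0.1569, 0.271]
tool_rot: [-0.002, 0.676, 0.737, -0.001]
contact_force: [-0.1, -0.0, -0.4]
gripper_width: 0.178
grasp_force: 58.8
```

>>> play_rows(
  linear=[
    [-0.006,-0.015,0],
    [0,0,0],
    [0,0,0],
  ],
  turn=[0,0,0],
)

```text
time: 14.9
tool_pos: [0.4909, -0.1691, 0.2727]
tool_rot: [-0.0, 0.675, 0.737, 0.0]
contact_force: [0.8, -0.7, -0.4]
gripper_width: 0.181
grasp_force: 58.8
```

```bash
python3 - <<'E'
from h import *
s,f=shot("w9"); q=s["tool_rot"]; print(s["time"],s["tool_pos"],2*np.degrees(np.arctan2(q[2],q[1])),s["contact_force"],s["grasp_force"],s["gripper_width"])
E
```

```text
14.9 [ 0.49090854 -0.16906671  0.27271389] 95.02972009245013 [ 0.75189999 -0.72669844 -0.42530009] 58.78958344459534 0.1812665096019673
```

View pics/w9.png

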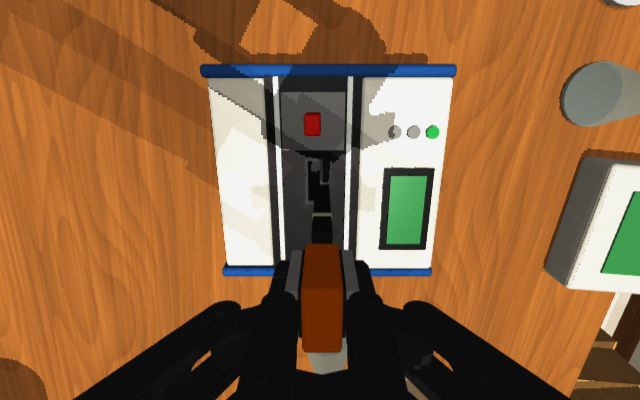

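The paddle hangs straight between the fingers with its grip at (322,298), and the slot lies ahead of it at about (320,185). I'll align it, then lower it to just above the mouth.

>>> play_rows(
  linear=[
    [-0.004,-0.002,0],
    [-0.004,-0.002,-0.02],
    [0,0,-0.03],
    [0,0,-0.02],
    [0,0,0],
    [0,0,0],
  ],
  turn=[0,0,0,0,0,0],
)

```text
time: 15.7
tool_pos: [0.4832, -0.1743, 0.2038]
tool_rot: [0.001, 0.676, 0.737, 0.0]
contact_force: [0.5, 0.7, -1.3]
gripper_width: 0.183
grasp_force: 58.8
```

```bash
python3 - <<'E'
from h import *
s,f=shot("w10"); print(s["time"],s["tool_pos"],s["contact_force"])
s2,g=shot("s10","side"); s3,t=shot("t10","top"); C=cam("side")
S=np.array([.4831,-.1733,.1]); print(proj(C,[S,S+[0,0,.015]]))
a=cv2.resize(f[60:360,220:420],(400,600),interpolation=cv2.INTER_NEAREST); b=cv2.resize(g[180:300,260:340],(400,600),interpolation=cv2.INTER_NEAREST)
cv2.imwrite("pics/c10.png",np.hstack([a,b])[:,:,::-1])
E
```

```text
15.7 [ 0.48320748 -0.17432033  0.20381829] [ 0.54780302  0.65192233 -1.29524326]
[[316.5188932  265.2452567 ]
 [316.55616193 260.44313802]]
```

View pics/c10.png

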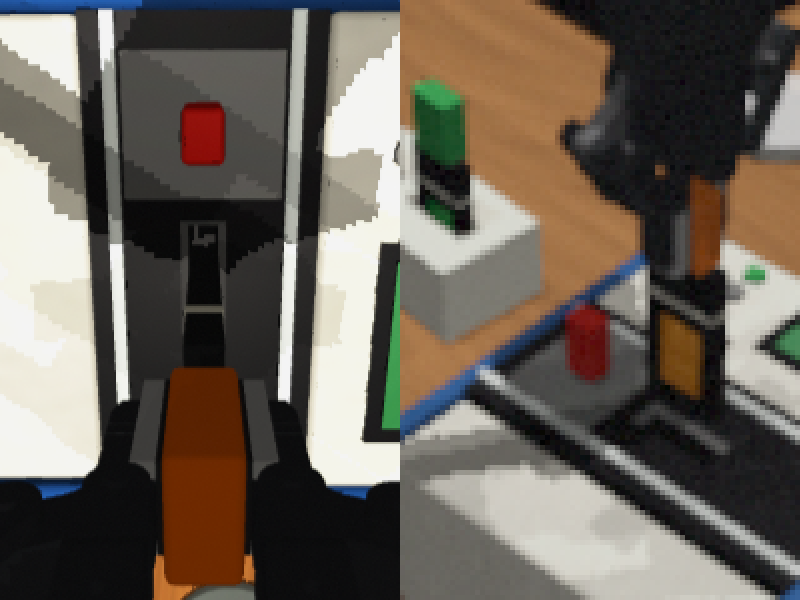

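Wrist view: the blade (crop columns 186–223) lines up with the slot (180–225), about 0.5 mm towards +x. The side view shows it upright over the mouth, so I'll lower it gently.

>>> play_rows(
  linear=[
    [-0.0005,0.0007,-0.008],
    [0,0,-0.008],
    [0,0,-0.006],
    [0,0,-0.006],
    [0,0,0],
    [0,0,0],
  ],
  turn=[0,0,0,0,0,0],
)

```text
time: 16.6
tool_pos: [0.4824, -0.1735, 0.1752]
tool_rot: [0.0, 0.676, 0.737, -0.0]
contact_force: [0.4, -1.5, 0.0]
gripper_width: 0.18
grasp_force: 58.8
```

>>> play_rows(
  linear=[
    [0,0,-0.005],
    [0,0,-0.005],
    [0,0,-0.005],
    [0,0,-0.005],
    [0,0,0],
    [0,0,0],
  ],
  turn=[0,0,0,0,0,0],
)

```text
time: 17.35
tool_pos: [0.4824, -0.1735, 0.1552]
tool_rot: [0.0, 0.676, 0.737, -0.0]
contact_force: [-0.3, 0.2, -1.5]
gripper_width: 0.179
grasp_force: 58.8
```

In without contact. I'll continue to just above the final height.

>>> play_rows(
  linear=[
    [0,0,-0.007],
    [0,0,-0.007],
    [0,0,-0.007],
    [0,0,-0.005],
    [0,0,0],
    [0,0,0],
  ],
  turn=[0,0,0,0,0,0],
)

```text
time: 18.1
tool_pos: [0.4824, -0.1735, 0.1293]
tool_rot: [0.0, 0.676, 0.737, -0.0]
contact_force: [-0.3, 0.5, -0.7]
gripper_width: 0.185
grasp_force: 58.8
```

```bash
python3 - <<'E'
from h import *
s,f=shot("w11"); print(s["time"],s["tool_pos"],s["contact_force"])
s2,g=shot("s11","side"); C=cam("side"); W=cam("wrist",s)
S=np.array([.4831,-.1733,.1]); u=np.array([-.087,.996,0]);v=np.array([.996,.087,0])
# +y face of the blade centre-line at several z, in wrist; -x -y corner in side
for z in (.1,.103,.106,.11,.124): print(z,np.round(proj(W,[S+.02*u+[0,0,z-.1]])[0],1),np.round(proj(C,[S-.005*v+[0,0,z-.1]])[0],1))
a=cv2.resize(f[140:290,270:370],(400,600),interpolation=cv2.INTER_NEAREST); b=cv2.resize(g[225:285,296:336],(400,600),interpolation=cv2.INTER_CUBIC)
cv2.imwrite("pics/c11.png",np.hstack([a,b])[:,:,::-1])
print([(r,*map(int,f[r,321])) for r in range(190,260,1)])
E
```

```text
18.1 [ 0.48239554 -0.17349737  0.12927368] [-0.30672462  0.4597106  -0.69388457]
0.1 [322.3 208.9] [315.1 266.3]
0.103 [322.3 210.7] [315.1 265.4]
0.106 [322.3 212.6] [315.1 264.4]
0.11 [322.3 215.3] [315.1 263.1]
0.124 [322.4 225.5] [315.1 258.6]
[(190, 8, 9, 9), (191, 9, 8, 8), (192, 9, 9, 9), (193, 9, 9, 9), (194, 9, 10, 9), (195, 11, 11, 11), (196, 12, 12, 13), (197, 12, 12, 12), (198, 12, 12, 12), (199, 12, 12, 13), (200, 12, 12, 12), (201, 12, 12, 12), (202, 24, 24, 21), (203, 37, 37, 34), (204, 29, 29, 27), (205, 14, 14, 13), (206, 8, 8, 8), (207, 6, 8, 7), (208, 8, 8, 8), (209, 7, 8, 8), (210, 7, 7, 7), (211, 9, 8, 9), (212, 38, 37, 31), (213, 80, 77, 67), (214, 90, 86, 75), (215, 89, 85, 74), (216, 40, 39, 34), (217, 9, 9, 9), (218, 6, 7, 7), (219, 5, 7, 5), (220, 8, 8, 7), (221, 9, 9, 8), (222, 7, 6, 7), (223, 7, 7, 7), (224, 8, 8, 7), (225, 9, 8, 8), (226, 8, 8, 8), (227, 7, 7, 8), (228, 8, 7, 8), (229, 10, 9, 11), (230, 7, 8, 8), (231, 8, 8, 8), (232, 10, 11, 10), (233, 12, 12, 12), (234, 12, 11, 11), (235, 11, 10, 11), (236, 10, 11, 11), (237, 12, 12, 12), (238, 12, 11, 12), (239, 12, 12, 12), (240, 9, 9, 10), (241, 9, 9, 9), (242, 8, 9, 10), (243, 36, 18, 8), (244, 79, 30, 2), (245, 89, 33, 0), (246, 89, 34, 0), (247, 89, 34, 0), (248, 89, 34, 0), (249, 89, 34, 1), (250, 90, 35, 2), (251, 90, 35, 2), (252, 90, 35, 2), (253, 89, 34, 1), (254, 89, 33, 0), (255, 90, 34, 2), (256, 90, 34, 1), (257, 90, 34, 1), (258, 90, 34, 1), (259, 90, 35, 1)]
```

View pics/c11.png

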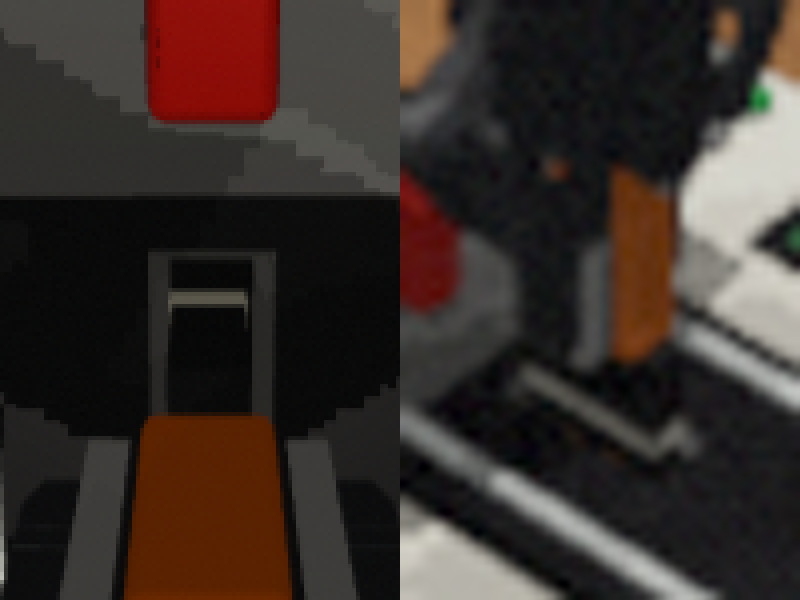

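The wrist crop shows the band at rows 212–216, just inside the far rim. The side crop shows the band as an L-shaped line with its corner at about (322.5,270.5). I'll cross-check the band height between pictures s10 and s11 and against the mouth's rim.

```bash
python3 - <<'E'
from h import *
from scipy.optimize import minimize_scalar
C=cam("side"); S0=np.array([.4828,-.1735,0]); u=np.array([-.087,.996,0]);v=np.array([.996,.087,0])
P=lambda c,z,a,b:proj(c,[S0+a*v+b*u+[0,0,z]])[0]
for t in("s10","s11"):
    g=np.load(t+".npz")["f"].astype(int).sum(2)
    for c in range(309,325,2):
        r0=232 if t=="s10" else 258
        print(t,c,[int(x) for x in g[r0:r0+16,c]],r0)
print("pred s10 .1805",P(C,.1805,-.005,.02),P(C,.1805,-.005,-.02)); 
for z in(.1,.103,.106,.109): print("pred s11",z,P(C,z,-.005,.02),P(C,z,-.005,-.02))
f,W,d=load("w11"); print("rim outer+y",P(W,.1,0,.024),"tab top -y edge",P(W,.1385,0,.051),"plate -y edge",P(W,.104,0,.033),"grip low",P(W,.130,0,.015))
f,W,d=load("w10"); print("w10 rim",P(W,.1,0,.024),"plate",P(W,.104,0,.033),"band .1805",P(W,.1805,0,.02))
for r in range(150,230): print(r,int(f[r,321].astype(int).sum()),end="; ")
E
```

```text
s10 309 [138, 282, 362, 376, 371, 361, 360, 372, 373, 372, 371, 320, 222, 178, 79, 131] 232
s10 311 [70, 114, 109, 38, 52, 182, 271, 219, 51, 9, 59, 62, 74, 64, 67, 69] 232
s10 313 [69, 108, 153, 128, 47, 53, 124, 230, 230, 63, 86, 163, 194, 195, 197, 195] 232
s10 315 [207, 228, 247, 185, 58, 42, 41, 113, 231, 232, 72, 73, 188, 245, 229, 222] 232
s10 317 [205, 190, 145, 52, 34, 65, 37, 43, 127, 232, 235, 118, 68, 142, 194, 213] 232
s10 319 [198, 180, 182, 120, 53, 43, 17, 45, 37, 88, 266, 287, 112, 51, 121, 185] 232
s10 321 [199, 190, 140, 74, 33, 52, 29, 55, 46, 30, 55, 196, 239, 152, 55, 65] 232
s10 323 [302, 292, 71, 68, 55, 50, 53, 47, 56, 48, 123, 218, 226, 108, 54, 44] 232
s11 309 [72, 66, 43, 125, 231, 223, 88, 62, 31, 34, 43, 25, 34, 34, 55, 248] 258
s11 311 [68, 86, 78, 53, 117, 229, 228, 71, 47, 45, 16, 47, 59, 55, 73, 78] 258
s11 313 [87, 119, 181, 149, 47, 85, 197, 223, 99, 46, 78, 64, 67, 85, 86, 98] 258
s11 315 [234, 234, 212, 147, 56, 8, 67, 190, 240, 163, 34, 34, 68, 87, 71, 80] 258
s11 317 [178, 164, 128, 29, 31, 18, 42, 50, 168, 243, 191, 41, 74, 85, 76, 88] 258
s11
[... 827 characters left out ...]
481] band .1805 [320.3597421 211.3719195]
150 216; 151 214; 152 215; 153 213; 154 215; 155 212; 156 215; 157 214; 158 215; 159 134; 160 55; 161 32; 162 29; 163 27; 164 28; 165 27; 166 30; 167 30; 168 25; 169 29; 170 78; 171 102; 172 78; 173 41; 174 28; 175 27; 176 24; 177 25; 178 25; 179 133; 180 159; 181 157; 182 77; 183 26; 184 26; 185 27; 186 25; 187 23; 188 18; 189 24; 190 26; 191 20; 192 22; 193 24; 194 22; 195 22; 196 22; 197 29; 198 27; 199 21; 200 22; 201 23; 202 24; 203 19; 204 23; 205 24; 206 22; 207 24; 208 23; 209 21; 210 20; 211 22; 212 107; 213 226; 214 253; 215 247; 216 115; 217 24; 218 24; 219 24; 220 21; 221 27; 222 26; 223 21; 224 22; 225 23; 226 21; 227 29; 228 22; 229 24;
```

```bash
python3 - <<'E'
from h import *
C=cam("side")
f,W4,_=load("w4"); f5,W5,_=load("w5")
def edges(img,Ca,axis):
    g=cv2.cvtColor(img,cv2.COLOR_RGB2GRAY); s=cv2.createLineSegmentDetector().detect(g)[0][:,0]; return s
# LSD on all wrist views and side: express all as lines on z=.1: offset across (v) and angle
v=np.array([.9962,.0872]); u=np.array([-.0872,.9962]); S=np.array([.4831,-.1733])
def rep(name,img,Ca):
    out=[]
    for s in edges(img,Ca,0):
        if np.hypot(s[2]-s[0],s[3]-s[1])<25: continue
        a,b=onz(Ca,s[:2]+.0,.1)[:2]-S,onz(Ca,s[2:]+.0,.1)[:2]-S
        if max(abs(a).max(),abs(b).max())>.16: continue
        d=(b-a)/np.linalg.norm(b-a)
        if abs(d@u)>.995: out.append(("x",round(1000*((a+b)/2@v),1)))
        elif abs(d@v)>.995: out.append(("y",round(1000*((a+b)/2@u),1)))
    print(name,sorted(out))
for t in("w4","w5","w6"): q=load(t); rep(t,q[0],q[1])
for t in("s10","s11"): rep(t,np.load(t+".npz")["f"],C)
rep("side0",cv2.imread("pics/side0.png")[:,:,::-1].copy(),C)
E
```

```text
w4 [('x', np.float64(-112.1)), ('x', np.float64(-108.9)), ('x', np.float64(-96.8)), ('x', np.float64(-96.6)), ('x', np.float64(-45.3)), ('x', np.float64(-45.3)), ('x', np.float64(-37.0)), ('x', np.float64(-31.9)), ('x', np.float64(-29.2)), ('x', np.float64(-7.9)), ('x', np.float64(7.7)), ('x', np.float64(29.2)), ('x', np.float64(30.4)), ('x', np.float64(31.8)), ('x', np.float64(37.0)), ('x', np.float64(41.4)), ('x', np.float64(45.7)), ('x', np.float64(70.0)), ('x', np.float64(77.7)), ('x', np.float64(113.6)), ('x', np.float64(120.7)), ('x', np.float64(128.5)), ('x', np.float64(148.3)), ('y', np.float64(-108.9)), ('y', np.float64(-100.3)), ('y', np.float64(-99.7)), ('y', np.float64(-98.1)), ('y', np.float64(-94.0)), ('y', np.float64(-75.7)), ('y', np.float64(-68.9)), ('y', np.float64(-27.7)), ('y', np.float64(6.8)), ('y', np.float64(15.2)), ('y', np.float64(26.5)), ('y', np.float64(99.4)), ('y', np.float64(99.5)), ('y', np.float64(101.2)), ('y', np.float64(109.6)), ('y', np.float64(110.4)), ('y', np.float64(110.7)), ('y', np.float64(114.8))]
w5 [('x', np.float64(-154.7)), ('x', np.flo
[... 2803 characters left out ...]
.float64(106.6))]
s11 [('x', np.float64(-108.2)), ('x', np.float64(-54.4)), ('x', np.float64(-40.5)), ('x', np.float64(-30.4)), ('x', np.float64(27.6)), ('x', np.float64(36.0)), ('x', np.float64(43.4)), ('x', np.float64(66.2)), ('x', np.float64(116.7)), ('x', np.float64(125.6)), ('y', np.float64(-105.3)), ('y', np.float64(106.4))]
side0 [('x', np.float64(-108.2)), ('x', np.float64(-54.6)), ('x', np.float64(-40.3)), ('x', np.float64(-30.4)), ('x', np.float64(27.9)), ('x', np.float64(35.9)), ('x', np.float64(43.3)), ('x', np.float64(66.1)), ('x', np.float64(116.7)), ('x', np.float64(125.3)), ('y', np.float64(-105.1)), ('y', np.float64(97.3)), ('y', np.float64(106.0)), ('y', np.float64(109.5))]
```

Kinematics puts the band at z≈0.106 and the side camera gives about 0.1045, so I lower it 5.5 mm.

>>> play_rows(
  linear=[
    [0.0004,0,-0.003],
    [0,0,-0.0025],
    [0,0,0],
    [0,0,0],
    [0,0,0],
  ],
  turn=[0,0,0,0,0],
)

```text
time: 18.82
tool_pos: [0.4828, -0.1734, 0.1237]
tool_rot: [0.0, 0.676, 0.737, 0.0]
contact_force: [-1.1, 0.1, -0.3]
gripper_width: 0.184
grasp_force: 58.8
```

```bash
python3 - <<'E'
from h import *
s,f=shot("w12"); print(s["time"],s["tool_pos"],s["contact_force"],s["grasp_force"])
s2,g=shot("s12","side"); W=cam("wrist",s); S=np.array([.4831,-.1733,.1]); u=np.array([-.087,.996,0])
print("pred rim outer",proj(W,S+.024*u),"rim inner",proj(W,S+.021*u-[0,0,.005]),"band",proj(W,S+.02*u),proj(W,S+.019*u),"tab -y edge top",proj(W,S+.051*u+[0,0,.0385]))
print([(r,int(f[r,318:325].astype(int).sum(2).mean())) for r in range(184,232)])
g=g.astype(int).sum(2)
for c in range(309,325,2): print(c,[int(x) for x in g[260:276,c]])
cv2.imwrite("pics/c12.png",np.hstack([cv2.resize(f[140:290,270:370],(400,600),interpolation=cv2.INTER_NEAREST),cv2.resize(s2 and np.load("s12.npz")["f"][225:285,296:336],(400,600),interpolation=cv2.INTER_CUBIC)])[:,:,::-1])
E
```

```text
18.825 [ 0.48278101 -0.17344978  0.12368949] [-1.10341339  0.05649235 -0.29491919] 58.81751239299774
pred rim outer [[321.59608169 205.5638034 ]] rim inner [[321.59880861 207.59494621]] band [[321.60299321 212.38837595]] [[321.60470557 214.07919003]] tab -y edge top [[321.55789284 174.90954111]]Traceback (most recent call last):
  File "<stdin>", line 5, in <module>
    return umr_sum(a, axis, dtype, out, keepdims, initial, where)
numpy.exceptions.AxisError: axis 2 is out of bounds for array of dimension 2
```

```bash
python3 - <<'E'
from h import *
f=np.load("w12.npz")["f"].astype(int).sum(2); print([(r,int(f[r,318:325].mean())) for r in range(186,225)])
for t in("s10","s11","s12"):
    g=np.load(t+".npz")["f"].astype(int).sum(2); o=[]
    for c in range(311,322):
        k={"s10":238.1,"s11":263.4,"s12":265}[t]+.57*(c-311); rr=np.arange(int(k)-2,int(k)+5); w=np.clip(g[rr,c]-90,0,None); o.append((rr*w).sum()/w.sum()-.57*(c-316))
    print(t,np.round(o,1),np.mean(o))
C=cam("side"); v=np.array([.996,.087,0]); S=np.array([.4828,-.1735,0])
for z in(.1799,.106,.1005): p=proj(C,S-.005*v+[0,0,z])[0]; print(z,p[1]-.57*(p[0]-316))
g=np.load("s12.npz")["f"].astype(int).sum(2)
for c in range(309,325,3): print(c,[int(x) for x in g[260:276,c]])
E
```

```text
[(186, 138), (187, 138), (188, 138), (189, 139), (190, 140), (191, 108), (192, 51), (193, 29), (194, 28), (195, 29), (196, 29), (197, 27), (198, 33), (199, 33), (200, 34), (201, 35), (202, 37), (203, 34), (204, 34), (205, 50), (206, 108), (207, 101), (208, 47), (209, 23), (210, 22), (211, 22), (212, 103), (213, 218), (214, 244), (215, 245), (216, 116), (217, 22), (218, 24), (219, 23), (220, 23), (221, 23), (222, 21), (223, 22), (224, 21)]
s10 [240.9 241.1 241.7 241.4 241.8 241.2 241.4 241.8 241.1 241.  241. ] 241.32564890896728
s11 [266.2 266.4 266.3 266.4 266.5 266.4 266.5 266.7 266.6 266.7 266.4] 266.46250756297223
s12 [268.  268.2 268.  268.1 268.3 268.3 268.3 268.1 268.1 268.3 268. ] 268.15897160829405
0.1799 240.31761992341242
0.106 265.0364368195776
0.1005 266.7967141351103
309 [55, 8, 69, 171, 221, 168, 28, 23, 34, 29, 31, 53, 69, 248, 458, 511]
312 [50, 105, 110, 57, 49, 185, 232, 153, 58, 47, 46, 46, 76, 71, 118, 339]
315 [230, 231, 215, 139, 56, 38, 86, 182, 208, 115, 54, 81, 74, 68, 87, 83]
318 [179, 187, 146, 24, 45, 11, 33, 50, 143, 235, 223, 90, 76, 58, 82, 100]
321 [182, 129, 76, 59, 27, 47, 45, 56, 60, 29, 217, 268, 147, 90, 80, 73]
324 [101, 88, 78, 74, 66, 77, 81, 97, 183, 266, 242, 76, 75, 76, 86, 95]
```

```bash
python3 -c "
from h import *
print(job_done())"
```

```text
the job is handed in; nothing more can be done
None
```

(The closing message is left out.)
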